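# Load the aeration tray and open its interlocked air valves

## Task

Put every culture dish that is on the bench into the long grey aeration tray, each lying flat on the tray's floor with its green-dot lid up, so turn over any that arrived upside down. Only when all are in, open the air: throw all three valve levers fully over, away from the robot. They are interlocked, so find by feel which one is free, and work through them in the order they allow. Leave the beaker, the bottle and the marker where they stand.

Things in the scene. Friction and masses are not known exactly. Their poses are not given: they have to be found in the camera images.
- dish_1: closed square culture dish, light blue plastic, 58 x 58 mm, 30 mm thick, 50 to 110 g, a white line round its sides 20 mm from the bottom, a solid block to the hand; loose. Origin at the centre of its bottom face, z out of the lid side: the centre of the lid face is at z = +30 mm. The lid side shows a brown square with a green dot; the bottom is plain light blue. Lies flat, either lid up or lid down. May be absent (None).
- dish_2: closed square culture dish, light blue plastic, 58 x 58 mm, 30 mm thick, 50 to 110 g, a white line round its sides 20 mm from the bottom, a solid block to the hand; loose. Origin at the centre of its bottom face, z out of the lid side: the centre of the lid face is at z = +30 mm. The lid side shows a brown square with a green dot; the bottom is plain light blue. Lies flat, either lid up or lid down. May be absent (None).
- dish_3: closed square culture dish, light blue plastic, 58 x 58 mm, 30 mm thick, 50 to 110 g, a white line round its sides 20 mm from the bottom, a solid block to the hand; loose. Origin at the centre of its bottom face, z out of the lid side: the centre of the lid face is at z = +30 mm. The lid side shows a brown square with a green dot; the bottom is plain light blue. Lies flat, either lid up or lid down. May be absent (None).
- dish_4: closed square culture dish, light blue plastic, 58 x 58 mm, 30 mm thick, 50 to 110 g, a white line round its sides 20 mm from the bottom, a solid block to the hand; loose. Origin at the centre of its bottom face, z out of the lid side: the centre of the lid face is at z = +30 mm. The lid side shows a brown square with a green dot; the bottom is plain light blue. Lies flat, either lid up or lid down. May be absent (None).
- tray: long shallow grey tray, fixed, outer 120 (x) x 430 (y) mm, walls 5 mm thick and 14 mm high; a thin grey foot band stands out 4 mm all round. Origin at the centre of its underside; the inner floor, 110 x 420 mm, is 5 mm above it. Room for four dishes in a row along y.
- bank: fixed aluminium plate 150 (x) x 240 (y) x 12 mm with three identical grey valve boxes (120 x 62 x 52 mm) on it, 75 mm apart along y. Origin: centre of its underside; x axis: the way levers are thrown, away from the robot. Interlocked inside: a blocked lever stops dead after about 0.1 rad and comes free only once another is thrown; the order differs each time.
- lever_left (a joint): angle of the left valve lever (as the robot sees it; left is +y), rad: 0 = shut, leaning 0.5 rad towards the robot (red mark), 1.0 = open, leaning 0.5 rad away (green mark). Axis level, along the bank's y, 57 mm above the bench, above the middle (in x) of the bank.  Stays where it is left; moves at about 2 N at the grip. Interlocked: see bank.
- lever_left_tip (a point): top end of that lever's red round grip (18 mm thick, 48 mm long, on the lever's line), 100 mm from the turning axis; about 145 mm above the bench when shut or open, 157 mm half way.
- lever_mid (a joint): angle of the mid valve lever (as the robot sees it; left is +y), rad: 0 = shut, leaning 0.5 rad towards the robot (red mark), 1.0 = open, leaning 0.5 rad away (green mark). Axis level, along the bank's y, 57 mm above the bench, above the middle (in x) of the bank.  Stays where it is left; moves at about 2 N at the grip. Interlocked: see bank.
- lever_mid_tip (a point): top end of that lever's red round grip (18 mm thick, 48 mm long, on the lever's line), 100 mm from the turning axis; about 145 mm above the bench when shut or open, 157 mm half way.
- lever_right (a joint): angle of the right valve lever (as the robot sees it; left is +y), rad: 0 = shut, leaning 0.5 rad towards the robot (red mark), 1.0 = open, leaning 0.5 rad away (green mark). Axis level, along the bank's y, 57 mm above the bench, above the middle (in x) of the bank.  Stays where it is left; moves at about 2 N at the grip. Interlocked: see bank.
- lever_right_tip (a point): top end of that lever's red round grip (18 mm thick, 48 mm long, on the lever's line), 100 mm from the turning axis; about 145 mm above the bench when shut or open, 157 mm half way.
- beaker: bystander: glass beaker, 64 mm wide, 85 mm high, origin at the centre of its underside
- bottle: bystander: white bottle with a blue cap, 56 mm wide, 110 mm high, origin at the centre of its underside
- marker: bystander: flat white and red marker pen 22 x 130 x 14 mm lying along y, origin at the centre of its underside
Mind the look-alikes: they are no part of the job. What is shaped like the dish_2 but pink or red is not meant.

How it is judged (in metres and radians):
On the way, in this order (a step that is already met when the one before it is completed fails the run):
1. every dish lies flat, lid up, in the tray while all the levers are still shut (x of dish_1 in the frame of tray between -0.032 and 0.032 m and y of dish_1 in the frame of tray between -0.19 and 0.19 m and z of each of dish_1, dish_2, dish_3, dish_4 in the frame of tray below 0.01 m and angle between each of dish_1, dish_2, dish_3, dish_4's own z axis and vertical below 0.1 rad and linear speed of each of dish_1, dish_2, dish_3, dish_4 below 0.03 m/s and x of dish_2 in the frame of tray between -0.032 and 0.032 m and y of dish_2 in the frame of tray between -0.19 and 0.19 m and x of dish_3 in the frame of tray between -0.032 and 0.032 m and y of dish_3 in the frame of tray between -0.19 and 0.19 m and x of dish_4 in the frame of tray between -0.032 and 0.032 m and y of dish_4 in the frame of tray between -0.19 and 0.19 m and value of joint each of lever_left, lever_mid, lever_right below 0.4 rad), for 0.3 s.
2. all three levers are thrown fully open (value of joint each of lever_left, lever_mid, lever_right above 0.93 rad), for 0.2 s.
At the end, for the whole second after the job is handed in: Every dish present lies at rest in the tray, lid up within 0.1 rad, on the tray's floor (its underside less than 10 mm above the tray's underside, so off the rim and not on another dish); all three levers are beyond 0.93 rad of their 1.0 rad (all of step 2 and x of dish_1 in the frame of tray between -0.032 and 0.032 m and y of dish_1 in the frame of tray between -0.19 and 0.19 m and z of each of dish_1, dish_2, dish_3, dish_4 in the frame of tray below 0.01 m and angle between each of dish_1, dish_2, dish_3, dish_4's own z axis and vertical below 0.1 rad and linear speed of each of dish_1, dish_2, dish_3, dish_4 below 0.03 m/s and x of dish_2 in the frame of tray between -0.032 and 0.032 m and y of dish_2 in the frame of tray between -0.19 and 0.19 m and x of dish_3 in the frame of tray between -0.032 and 0.032 m and y of dish_3 in the frame of tray between -0.19 and 0.19 m and x of dish_4 in the frame of tray between -0.032 and 0.032 m and y of dish_4 in the frame of tray between -0.19 and 0.19 m); the robot touches nothing.
It fails at once if a bystander was moved by more than 40 mm or tipped over (distance of any of beaker, bottle, marker from where it was at the start of the episode above 0.04 m or angle between any of beaker, bottle, marker's own z axis and vertical above 0.5 rad).
Of dish_1, dish_2, dish_3, dish_4 only 3 to 4 are there at a start; the rules pass over those that are not, and their reading is None.
At some moment in a run one of dish_1, dish_2, dish_3, dish_4 may be knocked a few centimetres aside while the robot is not near it.
It also fails if it takes over 210 s, if anything falls off the work surface, if the arm or the gripper's body presses on something with over 40 N, if the wrist force passes 120 N, or if a joint passes its speed limit or range.

## Robot

A 6-joint arm with a two-finger parallel gripper is mounted at the origin on the work surface. World frame = base frame: x ahead of the robot, y to its left, z up, the work surface at z = 0. Lengths are in mm, angles in rad, forces in N, time in s.
With the tool pointing down it reaches from about 325 to 775 mm from the base axis. Payload 5.5 kg.
Tool frame: the origin (TCP) lies on the front face of the gripper's body, between the roots of the fingers; the fingertips stand 80 mm ahead of it and the grasp point (between the pads) lies 61 mm ahead of it (r.tcp_to_tips is the distance from the TCP to the fingertips, in mm); z points along the fingers, y is the line along which they close (so a half turn about z gives the same grasp; the last joint's range is limited). The gripper opens to 88 mm and grips with 3 to 60 N. Pads are 20 mm wide; open, the fingers measure 115 mm over their backs; the gripper's body (75 mm by 178 mm) begins 61 mm behind the grasp point.
Start: joints at [-1.331, 0.091, 1.231, -0, 1.82, -0.057], TCP at [175.477, -573.781, 302.631] pointing down, gripper open.
Joint ranges: [-2.87, 2.87], [-0.86, 2.18], [0.17, 2.46], [-1.51, 4.65], [0.06, 2.69], [-2.65, 2.65]. Speed limits (rad/s): [2.57, 2.57, 3.01, 3.14, 3.14, 3.14].

## Interface

Orientations are given as a 3x3 rotation matrix whose columns are the frame's x, y, z axes.
In Python, from bench import sensors, imaging, r, spotter gives the robot as it stands. The module is installed in compiled form; this text tells all that it offers.
- The arm moves only by the tool apply_moves, never from a script. Its argument "deltas" is text: rows parted by semicolons, each of 5 numbers parted by spaces: the gripper's target within -1 to 1 (shut at 1, half-way at 0, fully open at -1), then the shift along the tool's x, y, z in m, then the turn about the tool's z in degrees. In form: fingers x y z turn; .... A call has 1 to 10 rows; each row shifts and turns the commanded pose from where the row before left it, along the tool's axes as they then stand; what a row does not reach is not made up. A row lasts 1/8 s, in which the tool goes at most 62.5 mm and 10.7 degrees, less where a joint would pass 70% of its speed; a pose out of reach is approached as far as the arm can. A call is refused whole if a number of a shift passes 0.0625 or a number of a turn 10.7, either way. A call with a gripper value outside its range is refused whole. The fingers move at their own pace and stop on an object; "force" is the grip in N (left out, the last holds). Time passes only in rows, so rows that do not move let the fingers close. It gives the time, the measured TCP pose, the force, the opening and the grip force at its end, in the units of the state.
- sensors.read_state(): the state, without advancing time (a new reading comes with each control period).
- imaging.read_camera(name): name is "scene" or "top" or "wrist"; returns a dict with "pixels" (384x512x3 uint8, blue, green, red), "z_map" (384x512 float32, mm along the optical axis (not along the pixel's ray), 0 where there is no reading), "fx", "fy", "cx", "cy" (pixels), "world_from_camera" (4x4, takes a point from camera to world coordinates); the wrist camera has in their place "mount" (4x4, takes a point from camera to tool coordinates, whose origin is the TCP and whose axes are the flange's). Camera axes: x right, y down, z forward; pixel columns grow to the right and rows downward; lengths in mm; the calibration is good to about 2 mm. A picture is of the moment at which its call begins: read the wrist's pose just before it.
- r.sign_off(): hands the job in; it is judged then, once.
Trained networks look in a picture, given as the dict that the camera call returned (one of the last four; its "shot" number tells which), for a name from the list of things; names that differ only in an ending like _2 or _b are one class to them, and where a whole thing is asked for, a point or a joint stands for the part that bears it (a point fixed in the world has none). Each returns a list of dicts, best first, with "conf" (0 to 1); they miss things now and then, are a little off and sometimes report something else, mostly with a low value. They report only what shows in the picture. A call takes as long as a camera call. They do not tell look-alikes from the thing itself.
- spotter.recognise(picture, thing): "position" ([x, y, z] in mm, in world coordinates, good to about 4 mm: the middle of the surface that is visible of it).
- spotter.trace(picture, thing): "mask" (384x512 bool, what is visible of it).
The state is a dict: "time": time; "joint_positions": joint angles; "dq": joint speeds; "joint_torque": joint torques, N m; "position": TCP position; "orientation": TCP orientation; "contact_force": force on the tool from outside, world axes, zero at the start; "torque": the same for the moment, N m; "grip_width": opening from 0.0 (shut) to 1.0 (fully open); "grasp_force": force on a finger pad.
Only numpy, scipy, OpenCV 4.12 (cv2) and the standard library are available. Lean on these libraries where they do the work, as an engineer would, in place of code of your own. Each camera call takes 0.05 s, during which the arm holds its last target. There are 200 camera calls.

## Working session

There is one attempt and no reset: what is moved stays moved. The work goes in short steps, Python scripts to look and compute and a tool call to move; the robot and the scene stay as the last step left them, time stands still between calls to the robot, and variables do not carry over. Pictures are saved under pics/ and viewed, at most 14 in all, crops included, and the job is handed in when it is done.

Besides the shell and the picture viewer there is one more tool, called after "Call:" in YAML: its name, and indented under it one key for each argument. apply_moves: Moves the arm, as the interface text tells. Its arguments: {"type":"object","properties":{"deltas":{"type":"string"},"force":{"type":"number"}},"required":["deltas"]}

```bash
mkdir -p pics
cat > h.py <<'E'
import numpy as np, cv2
from bench import sensors, imaging, r, spotter
def pts(p):
    z=p["z_map"]; v,u=np.mgrid[:z.shape[0],:z.shape[1]]
    P=np.stack([(u-p["cx"])/p["fx"]*z,(v-p["cy"])/p["fy"]*z,z,np.ones_like(z)],-1)
    if "mount" in p:
        s=sensors.read_state();T=np.eye(4);T[:3,:3]=s["orientation"];T[:3,3]=s["position"];M=T@p["mount"]
    else: M=p["world_from_camera"]
    W=P@np.array(M).T
    W[z==0]=np.nan
    return W[...,:3]
E
python3 - <<'E'
from h import *
s=sensors.read_state();print({k:np.round(v,3) for k,v in s.items()})
a=imaging.read_camera("top");b=imaging.read_camera("scene")
cv2.imwrite("pics/a.png",np.vstack([a["pixels"],b["pixels"]])[:, :])
cv2.imwrite("pics/top.png",cv2.resize(a["pixels"],(800,600)));cv2.imwrite("pics/scene.png",cv2.resize(b["pixels"],(800,600)))
W=pts(a)
for n in ["dish_1","tray","bank","lever_left","lever_left_tip","beaker","bottle","marker"]:
    for d in spotter.recognise(a,n): print(n,np.round(d["position"]),round(d["conf"],2))
    for d in spotter.trace(a,n):
        m=d["mask"];v,u=np.nonzero(m);print("  mask",round(d["conf"],2),m.sum(),u.mean().round(),v.mean().round(),np.nanmedian(W[m],0).round(), a["pixels"][m].mean(0).round())
E
```

```text
{'time': np.float64(0.0), 'joint_positions': array([-1.331,  0.092,  1.232, -0.   ,  1.82 , -0.057]), 'dq': array([-0.001,  0.002, -0.   ,  0.   , -0.001,  0.   ]), 'joint_torque': array([-1.0000e-03, -4.4644e+01, -4.0645e+01,  7.0000e-02,  2.9000e-02,
       -0.0000e+00]), 'position': array([ 175.447, -573.631,  301.517]), 'orientation': array([[ 0.956,  0.292, -0.   ],
       [ 0.292, -0.956,  0.002],
       [ 0.   , -0.002, -1.   ]]), 'contact_force': array([ 0.929,  0.687, -0.484]), 'torque': array([ 0.019, -0.052,  0.01 ]), 'grasp_force': np.float64(0.0), 'grip_width': np.float64(1.001)}
dish_1 [332.  81.  31.] 0.88
dish_1 [297. 240.  29.] 0.83
dish_1 [ 338. -116.   32.] 0.82
dish_1 [ 455. -338.   31.] 0.81
dish_1 [445.  30.  33.] 0.72
dish_1 [ 294. -260.   34.] 0.67
dish_1 [ 455. -224.   33.] 0.61
dish_1 [448. -90.  28.] 0.58
  mask 0.85 311 161.0 259.0 [297. 238.  29.] [119. 102. 136.]
  mask 0.76 270 294.0 215.0 [ 452. -223.   29.] [137. 122.  84.]
  mask 0.75 272 223.0 217.0 [444.  27.  29.] [ 94. 110. 100.]
  mask 0.74 273 256.0 217.0 [445. -89.  29.] [138. 126.  88.]
  mas
[... 263 characters left out ...]
-112.    5.] 0.69
  mask 0.64 4256 263.0 168.0 [ 622. -118.    6.] [110. 111. 106.]
bank [540. 314.  64.] 0.65
bank [511. 393. 124.] 0.61
  mask 0.8 3248 142.0 189.0 [538. 307.  60.] [85. 88. 92.]
lever_left [512. 395. 124.] 0.44
beaker [755. 209.  44.] 0.88
  mask 0.91 302 173.0 129.0 [759. 207.  40.] [108. 109. 108.]
  mask 0.62 4324 263.0 168.0 [ 622. -115.    6.] [110. 111. 106.]
bottle [ 500. -495.   76.] 0.73
bottle [ 625. -114.    9.] 0.25
  mask 0.67 256 375.0 201.0 [ 499. -496.   76.] [92. 87. 83.]
  mask 0.38 296 327.0 214.0 [ 457. -339.   29.] [135. 117.  80.]
marker [775. -57.  16.] 0.75
marker [ 454. -338.   27.] 0.54
  mask 0.62 252 249.0 125.0 [777. -67.  12.] [111. 114. 135.]
```

View pics/top.png

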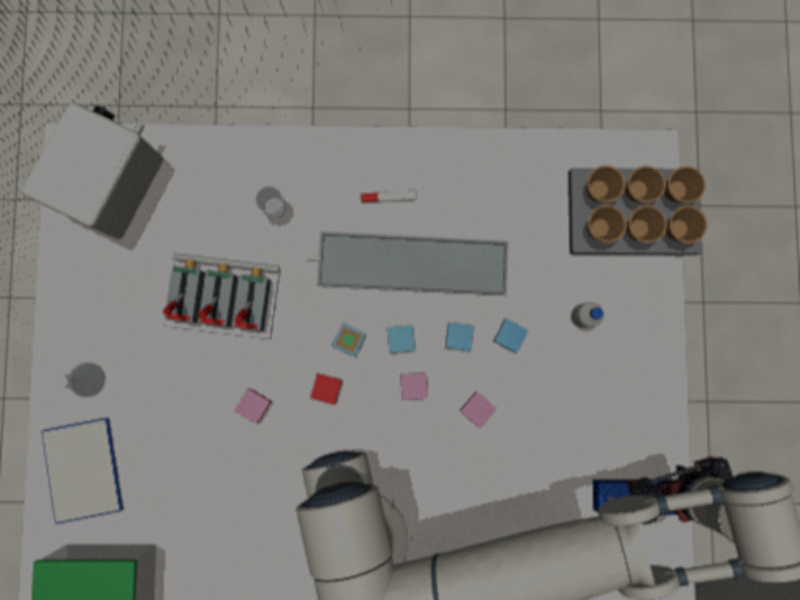

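View pics/scene.png

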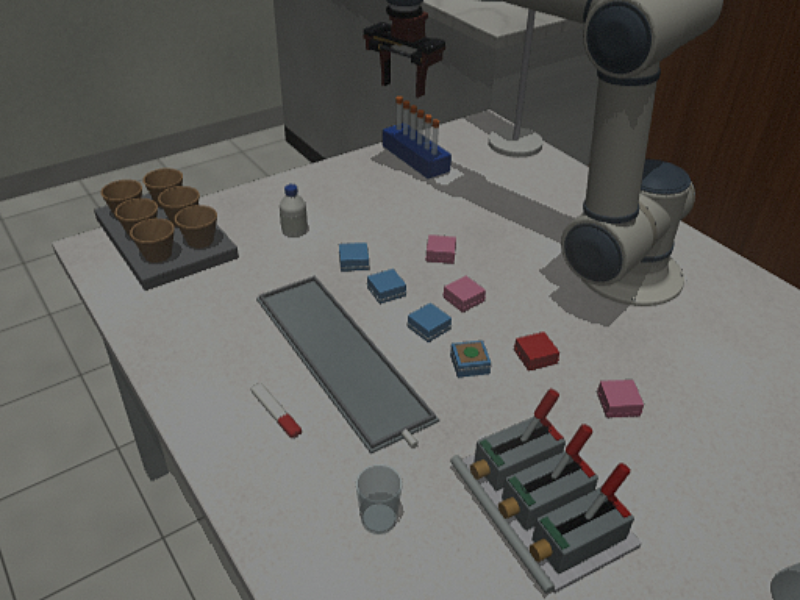

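The top view shows blue dishes at (348,340) lid up, then (401,339), (460,336) and (511,335) lid down. The pink and red ones are look-alikes. The tray is at (412,263), and all three bank levers, around (215,295), lean towards the robot. The scene view agrees.

```bash
cat >> h.py <<'E'
def rect(P):
    (c,s,a)=cv2.minAreaRect(P[:,:2].astype(np.float32)); return np.round(c,1),np.round(s,1),round(a,1)
def blue(p,W,up=True):
    "blue dishes: top-face points by colour+height"
    hsv=cv2.cvtColor(p["pixels"],cv2.COLOR_BGR2HSV)
    c=(hsv[...,0]>88)&(hsv[...,0]<112)&(hsv[...,1]>70)
    c=cv2.morphologyEx(c.astype(np.uint8),cv2.MORPH_CLOSE,np.ones((9,9)))
    zz=W[...,2]
    m=(c>0)&(zz>-5)&(zz<80)&(W[...,0]>350)&(W[...,0]<720)&(abs(W[...,1])<440)
    n,l,st,_=cv2.connectedComponentsWithStats(m.astype(np.uint8)); out=[]
    for i in range(1,n):
        if st[i,4]<80: continue
        q=l==i; top=np.nanpercentile(zz[q],90); t=q&(zz>top-6)
        g=(hsv[...,0]>40)&(hsv[...,0]<80)&(hsv[...,1]>100)&q
        out.append((rect(W[t]),round(float(top),1),int(st[i,4]),"green",int(g.sum())))
    return out
E
python3 - <<'E'
from h import *
a=imaging.read_camera("top");W=pts(a)
for o in blue(a,W): print(o)
for n,lo,hi in [("tray",9,18),("bank",8,16),("bank",60,70)]:
    m=spotter.trace(a,n)[0]["mask"]; m=cv2.dilate(m.astype(np.uint8),np.ones((5,5)))>0
    print(n,rect(W[m&(W[...,2]>lo)&(W[...,2]<hi)]))
    if n=="tray": print(rect(W[m&(W[...,2]>2.5)&(W[...,2]<20)]))
hsv=cv2.cvtColor(a["pixels"],cv2.COLOR_BGR2HSV)
m=((hsv[...,0]<8)|(hsv[...,0]>172))&(hsv[...,1]>120)&(W[...,2]>80)&(W[...,1]>200)
n,l,st,_=cv2.connectedComponentsWithStats(m.astype(np.uint8))
for i in range(1,n):
    if st[i,4]>5:
        P=W[l==i];print(st[i,4],P.mean(0).round(),P[P[:,2].argmax()].round())
w=imaging.read_camera("wrist");print(np.round(w["mount"],3),w["fx"])
E
```

```text
((array([ 455.3, -337.9]), array([55.6, 54.8]), 63.5), 33.6, 255, 'green', 0)
((array([ 452.5, -222.7]), array([54.8, 53.9]), 83.7), 33.0, 247, 'green', 0)
((array([445.8, -89.7]), array([54.5, 54.4]), 6.6), 33.3, 244, 'green', 0)
tray (array([ 622.2, -104.4]), array([461.5, 127.8]), 87.6)
(array([ 621.9, -108.7]), array([472.4, 146.3]), 87.5)
bank (array([ 439.4, -207.6]), array([78.3, 36.7]), 39.9)
bank (array([0., 0.]), array([0., 0.]), 0.0)
41 [504. 393. 134.] [499. 399. 150.]
46 [497. 320. 135.] [493. 318. 152.]
45 [488. 245. 135.] [487. 251. 151.]
[[ -0.     -0.956  -0.294  81.19 ]
 [  1.     -0.      0.      0.492]
 [ -0.     -0.294   0.956 -82.062]
 [  0.      0.      0.      1.   ]] 273.7618445097745
```

Call:
apply_moves:
  deltas: "-1 0.043 -0.043 0 0;-1 0.043 -0.043 0 0;-1 0.043 -0.043 0 0;-1 0.043 -0.043 0 0;-1 0.043 -0.043 0 0;-1 0.043 -0.043 0 0;-1 0.043 -0.043 0 0;-1 0.043 -0.043 0 0;-1 0.043 -0.043 0 0;-1 0 0 0 10.4"
  force: 3

```text
time: 2.4
position: [433.5, -86.7, 302.6]
orientation: [[0.993, 0.118, 0.0], [0.118, -0.993, 0.001], [0.0, -0.001, -1.0]]
contact_force: [-0.3, -1.0, -0.0]
grip_width: 0.995
grasp_force: 0.0
```

```bash
cat >> h.py <<'E'
def go(x,y,z,yaw=None,s=None):
    "tool-frame total shift (mm) and turn(deg) to a world TCP pose"
    s=s or sensors.read_state();R=np.array(s["orientation"]);d=R.T@(np.array([x,y,z])-s["position"])
    cy=np.degrees(np.arctan2(R[1,0],R[0,0]))
    print("pos",np.round(s["position"],1),"yaw",round(cy,1),"t",round(float(s["time"]),1),"shift",np.round(d,1),"turn",None if yaw is None else round(cy-yaw,1))
E
python3 - <<'E'
from h import *
w=imaging.read_camera("wrist");W=pts(w);cv2.imwrite("pics/w1.png",w["pixels"])
for o in blue(w,W): print(o)
zz=W[...,2];print(np.nanpercentile(zz,[5,50,95]).round(1))
go(445.8,-89.7,300,6.6)
E
```

```text
((array([444.5,  25.8]), array([57.4, 57.4]), 64.5), 30.7, 719, 'green', 0)
((array([446.5, -91.3]), array([56.2, 56.9]), 5.9), 30.9, 1858, 'green', 0)
((array([ 451., -224.]), array([57.4, 57.1]), 81.8), 31.0, 1949, 'green', 0)
((array([ 452.1, -340.7]), array([58.1, 57.9]), 61.3), 31.0, 2191, 'green', 0)
[ -1.1   5.  331.6]
pos [433.  -88.3 302.6] yaw 6.2 t 2.5 shift [12.6  2.8  2.6] turn -0.4
```

View pics/w1.png

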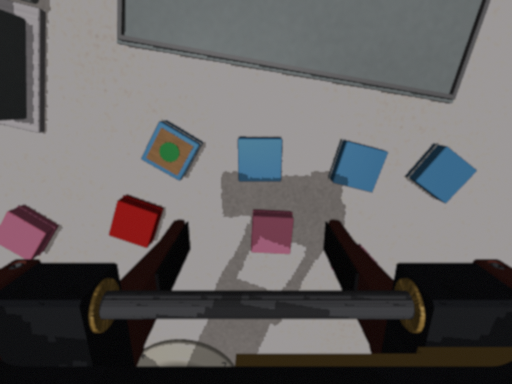

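The wrist view shows A, lid up, at (170,150). B at (260,158), C at (360,166) and D at (442,172) are plain side up. First I'll grip B near its robot-side edge.

Call:
apply_moves:
  deltas: "-1 -0.007 0.004 0.05 0;-1 0 0 0.05 0;-1 0 0 0.05 0;-1 0 0 0.05 0;-1 0 0 0.018 0;-1 0 0 0 0;1 0 0 0 0;1 0 0 0 0;1 0 0 0 0;1 0 0 0 0"
  force: 3

```text
time: 3.7
position: [426.4, -95.2, 85.7]
orientation: [[0.993, 0.115, 0.002], [0.115, -0.993, 0.0], [0.002, 0.0, -1.0]]
contact_force: [-0.7, 1.4, 4.8]
grip_width: 0.664
grasp_force: 3.0
```

Call:
apply_moves:
  deltas: "1 0 0 0 0;1 0 0 0 0;1 0 0 -0.01 0;1 0 0 -0.01 0;1 0 0 -0.01 0;1 0 0 -0.01 0;1 0 0 -0.01 0;1 0 0 -0.01 0;1 0 0 0 0"

```text
time: 4.82
position: [426.3, -95.4, 145.8]
orientation: [[0.993, 0.115, 0.002], [0.115, -0.993, -0.001], [0.002, 0.001, -1.0]]
contact_force: [-0.3, 0.2, -1.5]
grip_width: 0.665
grasp_force: 3.0
```

Run:
```python
from h import *
w=imaging.read_camera("wrist");b=imaging.read_camera("scene")
cv2.imwrite("pics/w2.png",np.hstack([cv2.resize(w["pixels"],(400,300)),cv2.resize(b["pixels"][100:280,160:400],(400,300))]))
```

```text
(no output)
```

View pics/w2.png

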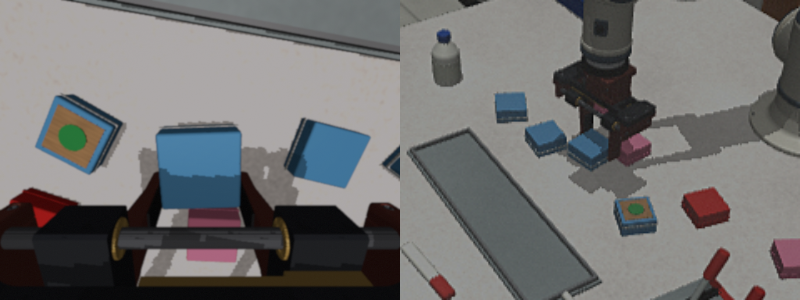

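The wrist view shows dish B held at (200,170), and the scene view shows it lifted. I'll measure how far it has tilted.

```bash
cat >> h.py <<'E'
def tilt(side=0):
    "plane fit of blue held dish between the fingers: pitch of its visible face about tool y; + = far (tool +x) end down"
    s=sensors.read_state();w=imaging.read_camera("wrist");W=pts(w);R=np.array(s["orientation"])
    L=(W-np.array(s["position"]))@R
    hsv=cv2.cvtColor(w["pixels"],cv2.COLOR_BGR2HSV)
    m=(hsv[...,0]>88)&(hsv[...,0]<112)&(hsv[...,1]>70)&(abs(L[...,1])<28)&(L[...,0]>-30)&(L[...,0]<60)&(L[...,2]>20)&(L[...,2]<130)
    P=L[m];print("n",len(P),"ranges",np.round(np.percentile(P,[1,50,99],axis=0),0).tolist())
    # 2D profile in x-z at bins of x
    for x0 in range(-30,60,6):
        q=P[(P[:,0]>=x0)&(P[:,0]<x0+6)]
        if len(q)>8: print(x0+3,np.round(np.percentile(q[:,2],[5,50,95]),1))
E
python3 - <<'E'
from h import *
tilt()
go(540,-93,140,-2.4)
E
```

```text
n 10416 ranges [[-7.0, -27.0, 55.0], [25.0, 0.0, 56.0], [50.0, 27.0, 69.0]]
-9 [55.3 56.3 57.1]
-3 [55.1 55.9 56.9]
3 [55.1 56.  56.9]
9 [55.  55.9 56.9]
15 [55.1 56.  56.9]
21 [55.1 56.  57. ]
27 [55. 56. 57.]
33 [55. 56. 57.]
39 [55.1 56.  57. ]
45 [55.1 56.1 57.1]
51 [55.9 59.9 70.5]
pos [425.7 -95.2 144.2] yaw 6.6 t 5.0 shift [113.8  10.9   4.1] turn 9.0
```

Call:
apply_moves:
  deltas: "1 0.015 0 -0.05 0;1 0.015 0 -0.05 0;1 0.015 0 -0.05 0;1 0.015 0 -0.05 0;1 0.015 0 -0.05 0;1 0 0 0 9;1 0 0 0 0;1 0 0 0 0"

```text
time: 5.98
position: [500.2, -86.7, 393.3]
orientation: [[0.999, -0.039, -0.002], [-0.039, -0.999, 0.001], [-0.002, -0.0, -1.0]]
contact_force: [0.1, -0.5, -1.8]
grip_width: 0.662
grasp_force: 3.0
```

Run:
```python
from h import *
s=sensors.read_state();w=imaging.read_camera("wrist");W=pts(w)
for m,d in [(x["mask"],x["conf"]) for x in spotter.trace(w,"tray")[:1]]:
    M=cv2.dilate(m.astype(np.uint8),np.ones((7,7)))>0
    z=W[...,2];print("floor z",np.nanmedian(z[m]))
    for lo,hi in [(9,20),(3.5,20)]:
        q=M&(z>lo)&(z<hi)&(W[...,1]<110)&(W[...,0]>540)&(W[...,0]<700)&(W[...,1]>-340); P=W[q];print(rect(P))
        th=np.radians(-2.4);c=np.array([622,-108]);L=(P[:,:2]-c)@np.array([[np.cos(th),-np.sin(th)],[np.sin(th),np.cos(th)]])
        print(np.percentile(L,[0.5,2,98,99.5],axis=0).round(1).tolist())
        # near wall line fit
        n=L[L[:,0]<-50]; 
        b=[(y0,np.percentile(n[abs(n[:,1]-y0)<10][:,0],[3,50]).round(1).tolist()) for y0 in range(-180,200,60) if (abs(n[:,1]-y0)<10).sum()>5]; print(b)
for o in blue(w,W): print(o)
go(0,0,0)
```

```text
floor z 6.40630069127721
(array([ 623.1, -111.5]), array([443.3, 122.2]), 87.4)
[[-60.1, -224.2], [-59.9, -223.4], [60.0, 206.4], [60.2, 215.2]]
[(-180, [-59.9, -58.3]), (-120, [-60.1, -57.7]), (-60, [-58.7, -57.0]), (0, [-58.8, -57.2]), (60, [-58.9, -57.3]), (120, [-59.0, -57.4]), (180, [-59.2, -56.8])]
(array([ 623.2, -113. ]), array([446.3, 130.5]), 87.3)
[[-63.4, -222.4], [-60.8, -219.0], [61.8, 200.4], [63.6, 205.4]]
[(-180, [-63.5, -56.8]), (-120, [-63.6, -56.9]), (-60, [-63.7, -57.0]), (0, [-62.4, -57.1]), (60, [-62.4, -56.5]), (120, [-62.6, -55.9]), (180, [-62.7, -57.5])]
((array([ 455.9, -338.5]), array([57.8, 56.3]), 62.6), 30.9, 1246, 'green', 0)
((array([ 453.6, -221.9]), array([56.9, 56.9]), 82.9), 31.0, 1181, 'green', 0)
((array([444.3,  27.7]), array([57.2, 57.4]), 65.5), 30.8, 459, 'green', 0)
pos [500.2 -86.7 393.5] yaw -2.3 t 6.1 shift [-502.5  -66.4  394.5] turn None
```

Call:
apply_moves:
  deltas: "1 0 -0.015 0.06 0;1 0 0 0.06 0;1 0 0 0.06 0;1 0 0 0.06 0;1 0 0 0.05 0;1 0 0 0.011 0;1 0 0 0 0;1 0.007 0 0 0;1 0.006 0 0 0;1 0 0 0 0"

```text
time: 7.32
position: [515.0, -72.3, 94.8]
orientation: [[0.999, -0.042, 0.002], [-0.042, -0.999, -0.0], [0.002, 0.0, -1.0]]
contact_force: [0.6, -0.7, -0.5]
grip_width: 0.66
grasp_force: 3.0
```

Call:
apply_moves:
  deltas: "1 0.003 0 0 0;1 0.003 0 -0.001 0;1 0.003 0 -0.006 0;1 0.004 0 -0.007 0"

```text
time: 7.82
position: [527.5, -72.8, 108.1]
orientation: [[0.999, -0.042, 0.001], [-0.042, -0.999, -0.0], [0.001, -0.0, -1.0]]
contact_force: [-1.1, -0.5, -1.9]
grip_width: 0.663
grasp_force: 3.0
```

Run:
```python
from h import *
tilt()
```

```text
n 9533 ranges [[-9.0, -27.0, 52.0], [17.0, 0.0, 62.0], [44.0, 27.0, 72.0]]
-9 [51.7 52.6 53.8]
-3 [52.6 54.1 55.6]
3 [54.8 56.3 57.8]
9 [57.  58.5 60.1]
15 [59.2 60.7 62.2]
21 [61.4 62.8 64.4]
27 [63.5 65.  66.5]
33 [65.7 67.2 68.8]
39 [67.9 69.4 70.9]
45 [69.8 71.2 72.8]
```

Call:
apply_moves:
  deltas: "1 0.006 0 -0.006 0;1 0.007 0 -0.005 0;1 0.0075 0 -0.004 0;1 0.008 0 -0.0025 0;1 0.008 0 -0.001 0;1 0.008 0 0 0;1 0.008 0 0.001 0"

```text
time: 8.75
position: [580.0, -75.0, 125.0]
orientation: [[0.999, -0.042, 0.0], [-0.042, -0.999, 0.0], [0.0, -0.0, -1.0]]
contact_force: [-0.5, 0.4, 0.6]
grip_width: 0.659
grasp_force: 3.0
```

Run:
```python
from h import *
tilt()
b=imaging.read_camera("scene")
cv2.imwrite("pics/w3.png",cv2.resize(b["pixels"][100:280,160:400],(800,600)))
```

```text
n 6971 ranges [[-17.0, -27.0, 50.0], [2.0, 0.0, 59.0], [9.0, 27.0, 104.0]]
-15 [51.7 52.6 53.5]
-9 [50.8 51.7 52.6]
-3 [49.9 50.8 51.8]
3 [51.3 64.7 83. ]
9 [ 84.8  94.6 104.2]
```

View pics/w3.png

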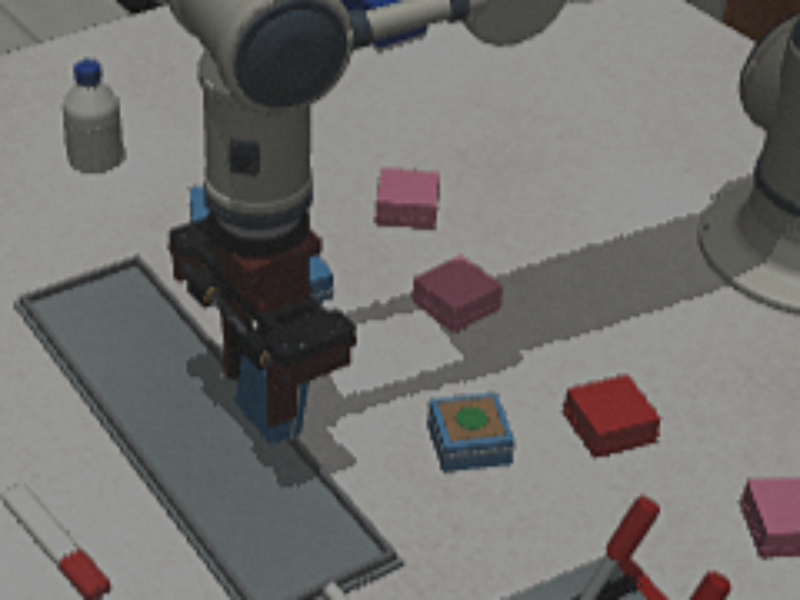

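The scene shows B nearly upright at the tray's near wall, around (270,400). The wall pivot works, so I'll keep levering over the wall past vertical. Then the dish will fall the right way when I release it inside the tray.

Call:
apply_moves:
  deltas: "1 0 0 -0.012 0;1 -0.018 0 0 0;1 -0.018 0 0 0;1 0 0 0.02 0;1 0 0 0 0;1 0.007 0 -0.001 0;1 0.007 0 -0.001 0;1 0.007 0 0 0;1 0.007 0 0.001 0;1 0.007 0 0.002 0"

```text
time: 10.1
position: [579.1, -75.0, 116.2]
orientation: [[0.999, -0.042, 0.0], [-0.042, -0.999, -0.0], [0.0, 0.0, -1.0]]
contact_force: [-0.8, 1.3, 0.5]
grip_width: 0.659
grasp_force: 3.0
```

Run:
```python
from h import *
tilt();go(0,0,0)
```

```text
n 4248 ranges [[-13.0, -27.0, 47.0], [-5.0, 0.0, 51.0], [3.0, 27.0, 97.0]]
-15 [46.7 47.8 97.6]
-9 [47.3 49.1 90.9]
-3 [49.7 51.5 76.1]
3 [51.8 53.6 60.8]
pos [579.5 -74.9 115.8] yaw -2.4 t 10.2 shift [-582.1  -50.7  115.5] turn None
```

Call:
apply_moves:
  deltas: "1 0.006 0 0.001 0;1 0.006 0 0.002 0;1 0.006 0 0.003 0;1 0.005 0 0.003 0;1 0.005 0 0.003 0"

```text
time: 10.78
position: [606.7, -76.1, 103.9]
orientation: [[0.999, -0.042, -0.0], [-0.042, -0.999, 0.0], [-0.0, -0.0, -1.0]]
contact_force: [-1.3, 0.4, -0.3]
grip_width: 0.66
grasp_force: 3.0
```

Run:
```python
from h import *
tilt();go(0,0,0)
w=imaging.read_camera("wrist");b=imaging.read_camera("scene")
cv2.imwrite("pics/w4.png",np.hstack([cv2.resize(w["pixels"],(400,300)),cv2.resize(b["pixels"][140:280,180:367],(400,300))]))
```

```text
n 3307 ranges [[-11.0, -27.0, 40.0], [-4.0, 0.0, 51.0], [2.0, 27.0, 60.0]]
-9 [40.3 45.1 48.1]
-3 [47.5 51.8 56.3]
3 [55.9 57.9 60. ]
pos [607.  -76.1 103.5] yaw -2.4 t 10.8 shift [-609.7  -50.7  103.5] turn None
```

View pics/w4.png

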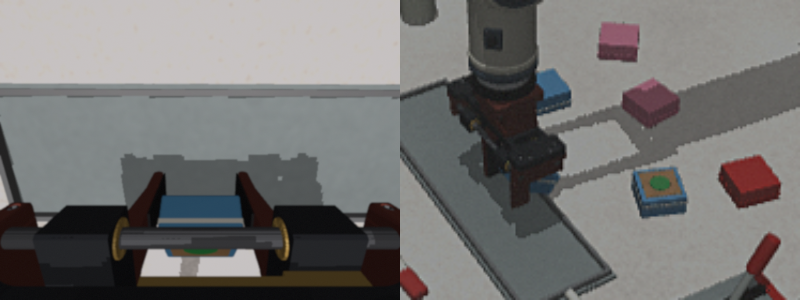

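The wrist view shows the green lid turning up at (200,250), with the dish tilted about 135°. Now I'll put it over the tray floor, press it flat and release.

Call:
apply_moves:
  deltas: "1 0 0 -0.03 0;1 0.016 0 0 0;1 0.016 0 0 0;1 0 0 0.02 0;1 0 0 0.007 0;1 0 0 0.005 0;1 0 0 0.005 0;1 0 0 0.004 0;1 0 0 0.003 0;1 0 0 0 0"

```text
time: 12.18
position: [638.1, -77.4, 89.8]
orientation: [[0.999, -0.042, -0.001], [-0.042, -0.999, -0.0], [-0.001, 0.0, -1.0]]
contact_force: [2.9, 1.1, 2.0]
grip_width: 0.659
grasp_force: 3.0
```

Run:
```python
from h import *
tilt();go(0,0,0)
```

```text
n 4250 ranges [[-5.0, -27.0, 31.0], [3.0, -0.0, 43.0], [9.0, 27.0, 53.0]]
-3 [31.  33.2 35.4]
3 [38.9 42.8 47. ]
9 [46.9 49.9 52.8]
pos [638.1 -77.5  89.8] yaw -2.4 t 12.2 shift [-640.7  -50.7   90.4] turn None
```

Next: open, raise, and look.

Call:
apply_moves:
  deltas: "-0.6 0 0 0 0;-0.6 0 0 0 0;-1 0 0 0 0;-1 0 0 -0.03 0;-1 0 0 -0.05 0;-1 -0.04 0 -0.05 0;-1 -0.04 0 -0.06 0;-1 -0.04 0 -0.06 0;-1 -0.02 0 0 0;-1 0 0 0 0"

```text
time: 13.48
position: [509.4, -72.1, 324.3]
orientation: [[0.999, -0.042, 0.003], [-0.042, -0.999, -0.001], [0.003, 0.0, -1.0]]
contact_force: [-0.2, -0.5, -0.2]
grip_width: 1.002
grasp_force: 0.0
```

Run:
```python
from h import *
w=imaging.read_camera("wrist");W=pts(w);cv2.imwrite("pics/w5.png",w["pixels"])
for o in blue(w,W): print(o)
go(0,0,0)
```

```text
((array([629.6, -77.5]), array([58. , 56.2]), 87.6), 34.5, 758, 'green', 0)
((array([ 456.1, -338.3]), array([58.2, 56.5]), 61.7), 29.3, 1776, 'green', 0)
((array([ 453.4, -221.7]), array([57.3, 56.9]), 82.5), 29.4, 1629, 'green', 0)
((array([444.2,  28.2]), array([56.9, 57.4]), 65.2), 29.4, 620, 'green', 0)
pos [510.  -72.1 323. ] yaw -2.4 t 13.5 shift [-512.7  -50.6  322.7] turn None
```

View pics/w5.png

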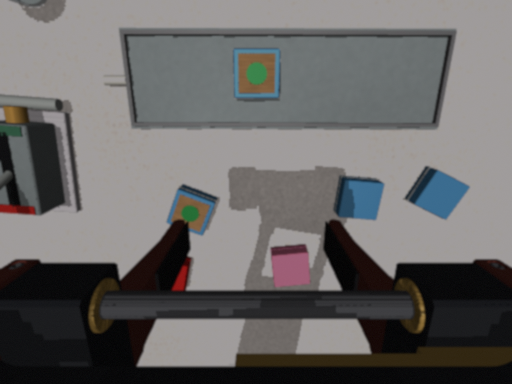

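The picture shows dish B lid up and flat in the tray at (257,73). Next is A, lid up, at (192,210): a straight carry.

Call:
apply_moves:
  deltas: "-1 -0.035 -0.049 0.04 0;-1 -0.035 -0.048 0.04 0;-1 0 0 0.04 10.7;-1 0 0 0.04 10.7;-1 0 0 0.04 1;-1 0 0 0.037 0;-1 0 0 0 0;1 0 0 0 0;1 0 0 0 0;1 0 0 0 0"
  force: 15

```text
time: 14.78
position: [453.8, 14.8, 98.1]
orientation: [[0.908, -0.419, 0.003], [-0.419, -0.908, 0.0], [0.003, -0.002, -1.0]]
contact_force: [0.7, 0.6, 0.5]
grip_width: 0.702
grasp_force: 0.5
```

Call:
apply_moves:
  deltas: "1 0 0 0 0;1 0 0 0 0;1 0 0 -0.03 0;1 0 0 -0.03 0;1 0 0 0 -10.7;1 0 0 0 -10.7;1 0 0 0 -1;1 0 0 0 0"

```text
time: 15.78
position: [452.7, 14.6, 156.1]
orientation: [[0.999, -0.045, -0.001], [-0.045, -0.999, -0.0], [-0.001, 0.0, -1.0]]
contact_force: [-0.4, 0.1, -0.9]
grip_width: 0.661
grasp_force: 14.9
```

Run:
```python
from h import *
go(629,33,92,-2.4)
```

```text
pos [452.7  14.6 156.1] yaw -2.6 t 15.8 shift [175.4 -26.4  64. ] turn -0.2
```

Call:
apply_moves:
  deltas: "1 0.04 -0.006 0 0;1 0.05 -0.007 0 0;1 0.05 -0.007 0 0;1 0.05 -0.006 0 0;1 0 0 0 0;1 0 0 0.03 0;1 0 0 0.015 0;1 0 0 0.005 0;1 0 0 0 0"

```text
time: 16.9
position: [643.6, 32.6, 107.1]
orientation: [[0.999, -0.042, 0.001], [-0.042, -0.999, 0.0], [0.001, -0.0, -1.0]]
contact_force: [-0.1, -0.5, -0.7]
grip_width: 0.664
grasp_force: 14.9
```

Run:
```python
from h import *
go(643,33,105,-2.4)
w=imaging.read_camera("wrist");cv2.imwrite("pics/w6.png",w["pixels"])
```

```text
pos [643.6  32.6 107.1] yaw -2.4 t 16.9 shift [-0.6 -0.3  2.1] turn -0.0
```

View pics/w6.png

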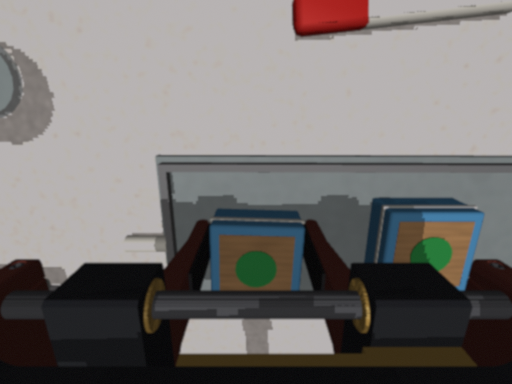

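The wrist view shows A held at (256,260), inside the tray and clear of B at (430,250).

Call:
apply_moves:
  deltas: "1 0 0 0.002 0;-0.7 0 0 0 0;-0.7 0 0 0 0;-0.7 0 0 0 0;-1 0 0 -0.05 0;-1 0 0 -0.06 0;-1 -0.04 0.052 0 0;-1 -0.04 0.052 0 0;-1 -0.04 0.052 0 0;-1 -0.04 0.052 0 0"

```text
time: 18.2
position: [481.8, -160.1, 214.7]
orientation: [[0.999, -0.041, 0.001], [-0.041, -0.999, -0.0], [0.001, 0.0, -1.0]]
contact_force: [0.6, -0.2, -0.1]
grip_width: 1.001
grasp_force: 0.0
```

Call:
apply_moves:
  deltas: "-1 -0.04 0.052 0 5;-1 0 0 -0.05 0;-1 0 0 -0.05 0;-1 0 0 0 0;-1 0 0 0 0"

```text
time: 18.82
position: [443.1, -206.8, 313.9]
orientation: [[0.992, -0.129, -0.0], [-0.129, -0.992, 0.0], [-0.0, -0.0, -1.0]]
contact_force: [0.3, -0.0, -0.3]
grip_width: 0.998
grasp_force: 0.0
```

Run:
```python
from h import *
w=imaging.read_camera("wrist");W=pts(w);B=blue(w,W)
for o in B: print(o)
go(433.6,-219.1,86,-7.5)
```

```text
((array([628.9, -77.5]), array([58.5, 58. ]), 87.5), 34.9, 1380, 'green', 0)
((array([627.3,  33.1]), array([59.2, 58.6]), 86.5), 34.9, 1611, 'green', 0)
((array([ 455. , -338.3]), array([57.4, 57.2]), 62.3), 29.8, 1933, 'green', 0)
((array([ 453. , -222.3]), array([56.8, 55.2]), 82.6), 29.9, 1756, 'green', 0)
pos [ 442.9 -206.6  313. ] yaw -7.4 t 18.9 shift [ -7.2  13.7 227. ] turn 0.1
```

Call:
apply_moves:
  deltas: "-1 -0.0075 0.0135 0.06 0;-1 0 0 0.06 0;-1 0 0 0.06 0;-1 0 0 0.047 0;-1 0 0 0 0;-1 0 0 0 0;1 0 0 0 0;1 0 0 0 0;1 0 0 0 0;1 0 0 0 0"
  force: 3

```text
time: 20.12
position: [434.0, -219.3, 87.7]
orientation: [[0.992, -0.129, 0.0], [-0.129, -0.992, -0.0], [0.0, 0.0, -1.0]]
contact_force: [-0.5, -0.6, 0.1]
grip_width: 0.658
grasp_force: 3.0
```

Call:
apply_moves:
  deltas: "1 0 0 0 0;1 0 0 0 0;1 0 0 -0.01 0;1 0 0 -0.02 0;1 0 0 -0.02 0;1 0 0 0 -5;1 0 0 0 0"

```text
time: 21.0
position: [434.0, -219.3, 138.1]
orientation: [[0.999, -0.042, 0.001], [-0.042, -0.999, -0.0], [0.001, 0.0, -1.0]]
contact_force: [-0.3, 0.6, -0.3]
grip_width: 0.66
grasp_force: 3.0
```

Run:
```python
from h import *
tilt()
go(496.2,-166.5,92,-2.4)
```

```text
n 10042 ranges [[-8.0, -27.0, 57.0], [23.0, 0.0, 58.0], [48.0, 27.0, 71.0]]
-9 [57.4 58.3 59.1]
-3 [57.3 58.2 59.1]
3 [57.2 58.2 59.1]
9 [57.3 58.2 59.1]
15 [57.3 58.2 59.1]
21 [57.2 58.2 59.1]
27 [57.2 58.2 59.2]
33 [57.3 58.2 59.2]
39 [57.3 58.1 59.2]
45 [57.4 58.9 71.2]
pos [ 433.9 -219.2  137.7] yaw -2.5 t 21.1 shift [ 60.  -55.4  45.7] turn -0.1
```

Call:
apply_moves:
  deltas: "1 0.03 -0.028 0 0;1 0.03 -0.027 0.02 0;1 0 0 0.0235 0;1 0 0 0 0;1 0.007 0 0 0;1 0.006 0 0 0;1 0.003 0 0 0;1 0.003 0 -0.001 0;1 0.003 0 -0.006 0;1 0.004 0 -0.007 0"

```text
time: 22.3
position: [522.5, -167.8, 108.5]
orientation: [[0.999, -0.042, 0.001], [-0.042, -0.999, 0.0], [0.001, -0.0, -1.0]]
contact_force: [-1.1, 0.2, -1.1]
grip_width: 0.661
grasp_force: 3.0
```

Run:
```python
from h import *
tilt();go(0,0,0)
```

```text
n 9626 ranges [[-10.0, -27.0, 53.0], [18.0, 0.0, 61.0], [44.0, 27.0, 70.0]]
-9 [52.5 53.5 54.6]
-3 [53.5 54.9 56.3]
3 [55.3 56.7 58.1]
9 [57.  58.5 59.8]
15 [58.8 60.2 61.5]
21 [60.5 61.9 63.4]
27 [62.3 63.7 65.1]
33 [64.2 65.6 66.9]
39 [66.  67.4 92.7]
45 [67.5 68.8 70. ]
pos [ 523.4 -167.9  109.8] yaw -2.4 t 22.4 shift [-530.3 -146.   108.3] turn None
```

Tilting as before (16°), so I'll repeat the sequence.

Call:
apply_moves:
  deltas: "1 0.006 0 -0.006 0;1 0.007 0 -0.005 0;1 0.0075 0 -0.004 0;1 0.008 0 -0.0025 0;1 0.008 0 -0.001 0;1 0.009 0 0 0;1 0.009 0 0.001 0"

```text
time: 23.22
position: [577.3, -170.2, 125.3]
orientation: [[0.999, -0.042, 0.0], [-0.042, -0.999, -0.0], [0.0, 0.0, -1.0]]
contact_force: [-0.4, -0.0, 1.0]
grip_width: 0.66
grasp_force: 3.0
```

Run:
```python
from h import *
tilt();go(0,0,0)
```

```text
n 7270 ranges [[-17.0, -27.0, 49.0], [2.0, 0.0, 59.0], [11.0, 27.0, 103.0]]
-21 [53.3 53.4 54. ]
-15 [51.2 52.1 53.1]
-9 [50.1 51.  52. ]
-3 [49. 50. 51.]
3 [51.  62.8 77.7]
9 [ 79.8  90.8 103. ]
pos [ 577.9 -170.2  125.1] yaw -2.4 t 23.3 shift [-584.6 -146.   124.7] turn None
```

Call:
apply_moves:
  deltas: "1 0 0 -0.012 0;1 -0.018 0 0 0;1 -0.019 0 0 0;1 0 0 0.02 0;1 0 0 0 0;1 0.007 0 -0.001 0;1 0.007 0 -0.001 0;1 0.007 0 0 0;1 0.007 0 0.001 0;1 0.007 0 0.002 0"

```text
time: 24.52
position: [575.3, -170.2, 116.5]
orientation: [[0.999, -0.042, 0.0], [-0.042, -0.999, -0.0], [0.0, 0.0, -1.0]]
contact_force: [-0.9, 0.8, 0.0]
grip_width: 0.66
grasp_force: 3.0
```

Call:
apply_moves:
  deltas: "1 0.007 0 0.001 0;1 0.006 0 0.002 0;1 0.006 0 0.003 0;1 0.005 0 0.003 0;1 0.006 0 0.003 0;1 0 0 0 0"

```text
time: 25.28
position: [605.0, -171.3, 104.2]
orientation: [[0.999, -0.042, 0.0], [-0.042, -0.999, 0.0], [0.0, -0.0, -1.0]]
contact_force: [-0.1, -0.3, 0.3]
grip_width: 0.661
grasp_force: 3.0
```

Run:
```python
from h import *
tilt();go(637,-173,115)
```

```text
n 3139 ranges [[-11.0, -27.0, 39.0], [-4.0, 0.0, 49.0], [1.0, 27.0, 57.0]]
-9 [39.  43.9 46.6]
-3 [45.9 50.4 54.8]
3 [53.8 55.8 57.3]
pos [ 604.8 -171.3  104.4] yaw -2.4 t 25.3 shift [ 32.2   0.3 -10.6] turn None
```

Call:
apply_moves:
  deltas: "1 0 0 -0.03 0;1 0.015 0 0 0;1 0.015 0 0 0;1 0 0 0.02 0;1 0 0 0.007 0;1 0 0 0.005 0;1 0 0 0.005 0;1 0 0 0.004 0;1 0 0 0.003 0;1 0 0 0 0"

```text
time: 26.58
position: [634.8, -172.7, 90.8]
orientation: [[0.999, -0.042, 0.001], [-0.042, -0.999, -0.0], [0.001, 0.0, -1.0]]
contact_force: [1.6, -0.2, 0.2]
grip_width: 0.662
grasp_force: 3.0
```

Call:
apply_moves:
  deltas: "-0.6 0 0 0 0;-0.6 0 0 0 0;-0.6 0 0 0 0;-0.6 0 0 -0.03 0;-1 0 0 -0.05 0;-1 -0.04 0.04 -0.05 0;-1 -0.04 0.04 -0.06 0;-1 -0.04 0.05 -0.04 0;-1 -0.04 0.05 0 0;-1 0 0 0 0"

```text
time: 27.82
position: [490.2, -323.4, 291.4]
orientation: [[0.999, -0.048, 0.001], [-0.048, -0.999, -0.002], [0.001, 0.002, -1.0]]
contact_force: [-0.6, 1.4, -0.3]
grip_width: 0.999
grasp_force: 0.0
```

Run:
```python
from h import *
w=imaging.read_camera("wrist");W=pts(w);cv2.imwrite("pics/w7.png",w["pixels"])
for o in blue(w,W): print(o)
go(437.7,-329.1,86,-27.7)
```

```text
((array([630. , -75.9]), array([60. , 57.3]), 87.8), 35.5, 1772, 'green', 0)
((array([ 616.8, -170.6]), array([58.2, 57.5]), 87.3), 35.5, 1345, 'green', 0)
((array([ 457.4, -337.3]), array([57.2, 57.3]), 62.0), 30.1, 1845, 'green', 0)
pos [ 491.5 -321.8  290.7] yaw -2.6 t 27.9 shift [-53.5   9.8 204.7] turn 25.1
```

View pics/w7.png

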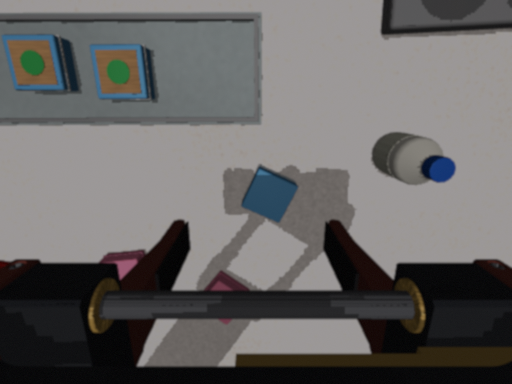

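C lies lid up at (120,72) beside B. D is at (270,193).

Call:
apply_moves:
  deltas: "-1 -0.026 0.005 0 10;-1 0 0 0.03 10;-1 0 0 0.03 5.4;-1 0 0 0 0;-1 0 0 0 0"

```text
time: 28.5
position: [467.3, -323.7, 231.4]
orientation: [[0.886, -0.464, 0.001], [-0.464, -0.886, -0.0], [0.001, -0.0, -1.0]]
contact_force: [-0.8, -0.3, 0.9]
grip_width: 0.999
grasp_force: 0.0
```

Run:
```python
from h import *
w=imaging.read_camera("wrist");W=pts(w)
for o in blue(w,W): print(o)
go(438.8,-328.6,86,-28)
```

```text
((array([ 615.8, -173.3]), array([59.4, 58.5]), 87.2), 36.4, 2067, 'green', 0)
((array([ 608.1, -102.4]), array([16.4, 32.5]), 50.9), 35.3, 1022, 'green', 0)
((array([ 456.2, -340.2]), array([56.6, 57. ]), 61.9), 31.4, 2761, 'green', 0)
pos [ 467.3 -324.   232. ] yaw -27.6 t 28.6 shift [-23.4  17.2 146. ] turn 0.4
```

Call:
apply_moves:
  deltas: "-1 -0.0225 0.0195 0.02 0.4;-1 0 0 0.045 0;-1 0 0 0.045 0;-1 0 0 0.035 0;-1 0 0 0 0;-1 0 0 0 0;1 0 0 0 0;1 0 0 0 0;1 0 0 0 0;1 0 0 0 0"
  force: 3

```text
time: 29.8
position: [437.6, -331.1, 85.9]
orientation: [[0.881, -0.472, 0.001], [-0.472, -0.881, -0.0], [0.001, -0.0, -1.0]]
contact_force: [0.1, 1.1, 1.6]
grip_width: 0.663
grasp_force: 3.0
```

Call:
apply_moves:
  deltas: "1 0 0 0 0;1 0 0 0 0;1 0 0 -0.01 0;1 0 0 -0.02 0;1 0 0 -0.02 0;1 0 0 0 -10;1 0 0 0 -10;1 0 0 0 -5.6;1 0 0 0 0"

```text
time: 30.92
position: [437.7, -331.3, 136.8]
orientation: [[0.999, -0.046, 0.001], [-0.046, -0.999, -0.001], [0.001, 0.001, -1.0]]
contact_force: [-0.4, -0.4, -0.3]
grip_width: 0.666
grasp_force: 3.0
```

Run:
```python
from h import *
tilt()
go(491.8,-266.4,92,-2.4)
```

```text
n 10336 ranges [[-8.0, -27.0, 55.0], [24.0, 0.0, 56.0], [48.0, 27.0, 69.0]]
-9 [55.5 56.4 57.3]
-3 [55.3 56.2 57.1]
3 [55.3 56.2 57.1]
9 [55.3 56.3 57.2]
15 [55.3 56.3 57.1]
21 [55.3 56.3 57.2]
27 [55.2 56.2 57.1]
33 [55.3 56.3 57.2]
39 [55.2 56.3 57.2]
45 [55.4 56.5 65.1]
51 [57.2 64.  71.4]
pos [ 437.7 -331.3  136.6] yaw -2.7 t 31.0 shift [ 50.9 -67.4  44.6] turn -0.3
```

Call:
apply_moves:
  deltas: "1 0.025 -0.034 0 0;1 0.026 -0.0335 0.02 -0.3;1 0 0 0.0225 0;1 0 0 0 0;1 0.007 0 0 0;1 0.006 0 0 0;1 0.003 0 0 0;1 0.003 0 -0.001 0;1 0.003 0 -0.006 0;1 0.004 0 -0.007 0"

```text
time: 32.22
position: [517.9, -267.0, 107.4]
orientation: [[0.999, -0.04, 0.001], [-0.04, -0.999, 0.0], [0.001, -0.0, -1.0]]
contact_force: [-0.7, 0.0, -0.4]
grip_width: 0.661
grasp_force: 3.0
```

Call:
apply_moves:
  deltas: "1 0.006 0 -0.006 0;1 0.007 0 -0.005 0;1 0.0075 0 -0.004 0;1 0.008 0 -0.0025 0;1 0.008 0 -0.001 0;1 0.009 0 0 0;1 0.009 0 0.001 0"

```text
time: 33.1
position: [572.6, -269.2, 124.3]
orientation: [[0.999, -0.04, 0.0], [-0.04, -0.999, -0.0], [0.0, 0.0, -1.0]]
contact_force: [-0.7, -0.4, -0.6]
grip_width: 0.662
grasp_force: 3.0
```

Run:
```python
from h import *
tilt();go(577.3-4.4,-270,0)
```

```text
n 7312 ranges [[-16.0, -27.0, 48.0], [3.0, 0.0, 58.0], [11.0, 27.0, 103.0]]
-15 [50.3 51.2 52.2]
-9 [49.3 50.1 51.1]
-3 [48.1 49.  50. ]
3 [49.4 60.2 74.4]
9 [ 76.2  88.6 102.3]
pos [ 573.3 -269.1  124.1] yaw -2.3 t 33.1 shift [ -0.5   0.9 124.1] turn None
```

Same state again, so I'll repeat the rest.

Call:
apply_moves:
  deltas: "1 0 0 -0.012 0;1 -0.018 0 0 0;1 -0.019 0 0 0;1 0 0 0.02 0;1 0 0 0 0;1 0.007 0 -0.001 0;1 0.007 0 -0.001 0;1 0.007 0 0 0;1 0.007 0 0.001 0;1 0.007 0 0.002 0"

```text
time: 34.4
position: [570.6, -269.2, 115.5]
orientation: [[0.999, -0.04, 0.0], [-0.04, -0.999, -0.0], [0.0, 0.0, -1.0]]
contact_force: [-1.5, 0.7, 0.4]
grip_width: 0.66
grasp_force: 3.0
```

Call:
apply_moves:
  deltas: "1 0.007 0 0.001 0;1 0.006 0 0.002 0;1 0.006 0 0.003 0;1 0.005 0 0.003 0;1 0.006 0 0.003 0;1 0 0 0 0"

```text
time: 35.15
position: [600.3, -270.2, 103.0]
orientation: [[0.999, -0.04, 0.0], [-0.04, -0.999, 0.0], [0.0, -0.0, -1.0]]
contact_force: [-0.4, 0.4, 0.1]
grip_width: 0.661
grasp_force: 3.0
```

Run:
```python
from h import *
tilt();go(633,-272,115)
```

```text
n 3246 ranges [[-10.0, -27.0, 38.0], [-3.0, 0.0, 49.0], [2.0, 27.0, 57.0]]
-9 [37.9 42.6 45.2]
-3 [44.5 49.  53.5]
3 [53.  55.3 57.4]
pos [ 600.2 -270.2  103.3] yaw -2.3 t 35.2 shift [ 32.9   0.5 -11.7] turn None
```

Call:
apply_moves:
  deltas: "1 0 0 -0.03 0;1 0.016 0 0 0;1 0.016 0 0 0;1 0 0 0.02 0;1 0 0 0.007 0;1 0 0 0.005 0;1 0 0 0.005 0;1 0 0 0.004 0;1 0 0 0.003 0;1 0 0 0 0"

```text
time: 36.45
position: [632.1, -271.7, 89.8]
orientation: [[0.999, -0.04, 0.001], [-0.04, -0.999, -0.0], [0.001, 0.0, -1.0]]
contact_force: [1.9, -0.1, 0.3]
grip_width: 0.659
grasp_force: 3.0
```

Call:
apply_moves:
  deltas: "-0.6 0 0 0 0;-0.6 0 0 0 0;-0.6 0 0 0 0;-0.6 0 0 -0.03 0;-1 0 0 -0.05 0;-1 -0.04 -0.04 -0.06 0;-1 -0.04 -0.05 -0.06 0;-1 -0.04 -0.06 -0.06 0;-1 0 -0.06 0 0;-1 0 0 0 0"

```text
time: 37.7
position: [553.1, -99.1, 299.1]
orientation: [[0.999, -0.035, 0.003], [-0.035, -0.999, 0.0], [0.003, -0.0, -1.0]]
contact_force: [0.5, 0.3, 0.4]
grip_width: 0.996
grasp_force: 0.0
```

Run:
```python
from h import *
w=imaging.read_camera("wrist");W=pts(w);cv2.imwrite("pics/w8.png",w["pixels"])
for o in blue(w,W):
    print(o); d=o[0][0]-np.array([622.5,-117]);c,s=np.cos(-.044),np.sin(-.044);print("  tray xy",(c*d[0]+s*d[1]).round(1),(-s*d[0]+c*d[1]).round(1))
go(0,0,0)
```

```text
((array([629.3, -79.7]), array([58. , 56.4]), 88.0), 34.8, 761, 'green', 0)
  tray xy 5.2 37.6
((array([627.8,  30.9]), array([58.7, 57.9]), 85.8), 34.6, 1024, 'green', 0)
  tray xy -1.2 148.0
((array([ 615. , -174.5]), array([58.3, 57.7]), 87.7), 34.8, 822, 'green', 0)
  tray xy -5.0 -57.8
((array([ 612.6, -273.2]), array([58.3, 57.5]), 87.8), 34.8, 1140, 'green', 0)
  tray xy -3.0 -156.5
pos [ 553.1 -100.9  298.2] yaw -2.1 t 37.8 shift [-556.7  -80.5  297.6] turn None
```

View pics/w8.png

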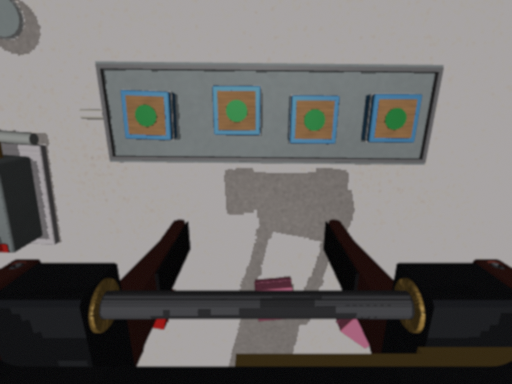

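All four dishes show green dots and sit at tray-x within ±5 mm. Now the levers.

Call:
apply_moves:
  deltas: "1 -0.02 -0.05 -0.01 0;1 -0.02 -0.05 -0.01 0;1 -0.02 -0.05 -0.01 0;1 -0.02 -0.05 0 0;1 -0.02 -0.05 0 0;1 -0.02 -0.05 0 0;1 -0.02 -0.05 0 0;1 0 -0.05 0 4;1 0 0 0 0;1 0 0 0 0"

```text
time: 39.0
position: [429.9, 301.9, 326.9]
orientation: [[0.994, -0.11, -0.001], [-0.11, -0.994, -0.002], [-0.001, 0.002, -1.0]]
contact_force: [-0.1, -0.0, 0.3]
grip_width: 0.003
grasp_force: 0.0
```

```bash
cat >> h.py <<'E'
def levers(name="wrist"):
    a=imaging.read_camera(name);W=pts(a)
    hsv=cv2.cvtColor(a["pixels"],cv2.COLOR_BGR2HSV)
    m=((hsv[...,0]<8)|(hsv[...,0]>172))&(hsv[...,1]>110)&(W[...,2]>85)&(W[...,2]<175)&(W[...,1]>190)
    n,l,st,_=cv2.connectedComponentsWithStats(m.astype(np.uint8))
    for i in range(1,n):
        if st[i,4]>15:
            P=W[l==i];d=P-P.mean(0);v=np.linalg.svd(d,full_matrices=False)[2][0];v*=np.sign(v[2])
            t=P[P[:,2]>np.percentile(P[:,2],85)]
            print(st[i,4],"mean",P.mean(0).round(),"tip",t.mean(0).round(),"dir",v.round(2),"lean",round(float(np.arctan2(v[0],v[2])),2))
    return a,W
E
python3 - <<'E'
from h import *
a,W=levers();levers("top")
cv2.imwrite("pics/w9.png",a["pixels"])
go(0,0,0)
E
```

```text
644 mean [506. 394. 134.] tip [499. 398. 148.] dir [-0.54  0.13  0.83] lean -0.58
567 mean [498. 322. 136.] tip [493. 323. 148.] dir [-0.57  0.11  0.81] lean -0.61
572 mean [490. 250. 136.] tip [483. 249. 148.] dir [-0.58  0.01  0.82] lean -0.61
21 mean [512. 391. 123.] tip [508. 391. 136.] dir [-0.22  0.1   0.97] lean -0.22
49 mean [497. 320. 136.] tip [491. 322. 148.] dir [-0.52  0.23  0.83] lean -0.56
45 mean [488. 245. 136.] tip [481. 246. 149.] dir [-0.52  0.21  0.83] lean -0.56
pos [429.9 301.5 327.5] yaw -6.4 t 39.1 shift [-393.7  347.3  327.7] turn None
```

View pics/w9.png

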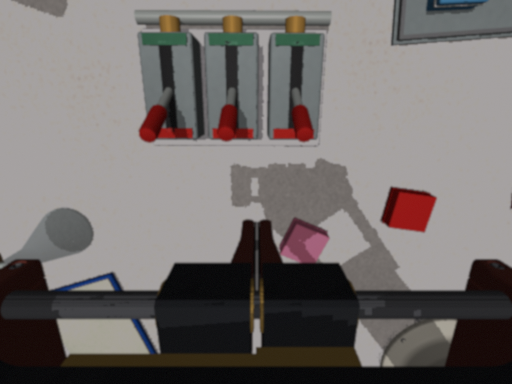

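The wrist view shows three red grips at (155,120), (229,120) and (302,120), all shut. I'll probe the middle one first with closed fingers.

Call:
apply_moves:
  deltas: "1 0.0225 -0.023 0 0;1 0 0 0.045 0;1 0 0 0.045 0;1 0 0 0.042 0;1 0.008 0 0 0;1 0.008 0 0 0;1 0 0 0 0"

```text
time: 39.98
position: [471.6, 321.5, 198.4]
orientation: [[0.994, -0.111, 0.004], [-0.111, -0.994, 0.002], [0.003, -0.002, -1.0]]
contact_force: [0.0, -0.1, -0.5]
grip_width: 0.003
grasp_force: 0.0
```

Call:
apply_moves:
  deltas: "1 0.005 0 0 0;1 0.005 0 0 0;1 0 0 0 0"

```text
time: 40.35
position: [480.5, 320.6, 196.0]
orientation: [[0.994, -0.11, 0.001], [-0.11, -0.994, 0.0], [0.001, -0.0, -1.0]]
contact_force: [-0.7, 0.5, 0.3]
grip_width: 0.006
grasp_force: 0.3
```

Call:
apply_moves:
  deltas: "1 0.005 0 0 0;1 0.004 0 0 0;1 0 0 0 0"

```text
time: 40.72
position: [489.4, 319.3, 195.3]
orientation: [[0.994, -0.11, 0.0], [-0.11, -0.994, -0.0], [0.0, 0.0, -1.0]]
contact_force: [-1.6, -0.4, 0.8]
grip_width: 0.005
grasp_force: 0.3
```

Call:
apply_moves:
  deltas: "1 0.004 0 0 0;1 0.004 0 0 0;1 0 0 0 0"

```text
time: 41.1
position: [497.3, 318.4, 195.5]
orientation: [[0.994, -0.11, 0.0], [-0.11, -0.994, -0.0], [0.0, 0.0, -1.0]]
contact_force: [-1.3, 0.2, -0.2]
grip_width: 0.004
grasp_force: 0.2
```

Call:
apply_moves:
  deltas: "1 0.003 0 0 0;1 0.003 0 0 0;1 0 0 0 0"

```text
time: 41.48
position: [503.2, 317.8, 195.5]
orientation: [[0.994, -0.11, 0.0], [-0.11, -0.994, -0.0], [0.0, 0.0, -1.0]]
contact_force: [-0.1, -1.3, 0.5]
grip_width: 0.002
grasp_force: 0.2
```

Run:
```python
from h import *
levers("top");go(0,0,0)
print(sensors.read_state()["contact_force"])
```

```text
37 mean [490. 243. 133.] tip [482. 245. 148.] dir [-0.52  0.12  0.84] lean -0.56
pos [503.1 317.8 195.5] yaw -6.3 t 41.5 shift [-465.2  371.1  195.4] turn None
[0.37020871 0.55757235 0.56310705]
```

Middle is past 0.1 rad with little force, so it's free. I'll carry it over.

Call:
apply_moves:
  deltas: "1 0.006 0 0 0;1 0.006 0 0 0;1 0.006 0 0 0;1 0.006 0 0 0;1 0.006 0 0 0;1 0.006 0 0 0;1 0.005 0 0 0;1 0 0 0 0"

```text
time: 42.52
position: [543.2, 313.3, 194.8]
orientation: [[0.994, -0.11, -0.003], [-0.11, -0.994, -0.001], [-0.003, 0.001, -1.0]]
contact_force: [-4.7, 0.6, -0.1]
grip_width: 0.007
grasp_force: 2.3
```

Call:
apply_moves:
  deltas: "1 0.003 0 0 0;1 0.003 0 0 0;1 0 0 0 0"

```text
time: 42.9
position: [545.2, 313.3, 194.4]
orientation: [[0.994, -0.107, -0.013], [-0.107, -0.994, -0.002], [-0.013, 0.003, -1.0]]
contact_force: [-21.3, -0.3, 5.1]
grip_width: 0.007
grasp_force: 10.8
```

Call:
apply_moves:
  deltas: "1 0.002 0 0 0;1 0.002 0 0 0;1 0 0 0 0"

```text
time: 43.28
position: [546.4, 313.4, 194.2]
orientation: [[0.994, -0.105, -0.02], [-0.105, -0.994, -0.002], [-0.02, 0.004, -1.0]]
contact_force: [-34.4, -1.4, 7.7]
grip_width: 0.002
grasp_force: 16.9
```

Run:
```python
from h import *
levers("wrist");levers("top")
```

```text
1557 mean [570. 315. 144.] tip [558. 318. 159.] dir [-0.98  0.15  0.13] lean -1.44
632 mean [556. 306. 147.] tip [556. 306. 164.] dir [ 0.01 -0.02  1.  ] lean 0.01
449 mean [519. 394. 114.] tip [517. 396. 119.] dir [0.12 0.77 0.63] lean 0.19
35 mean [551. 312. 163.] tip [556. 312. 171.] dir [ 0.63 -0.05  0.78] lean 0.68
284 mean [503. 247. 114.] tip [501. 247. 120.] dir [-0.4  -0.31  0.86] lean -0.44
770 mean [502. 396. 142.] tip [500. 397. 147.] dir [-0.13  0.78  0.61] lean -0.21
672 mean [486. 250. 144.] tip [485. 250. 148.] dir [-0.7   0.52  0.49] lean -0.96
43 mean [505. 393. 133.] tip [499. 396. 147.] dir [-0.51  0.16  0.84] lean -0.55
45 mean [488. 245. 136.] tip [482. 245. 149.] dir [-0.54  0.18  0.82] lean -0.58
```

Call:
apply_moves:
  deltas: "1 -0.045 0 0 0;1 -0.045 0 0 0;1 0 0.037 0 0;1 0 0.037 0 0;1 0.008 0 0 0;1 0.008 0 0 0;1 0 0 0 0"

```text
time: 44.25
position: [472.9, 247.3, 195.5]
orientation: [[0.994, -0.11, 0.001], [-0.11, -0.994, 0.0], [0.001, -0.0, -1.0]]
contact_force: [0.7, 0.1, -0.8]
grip_width: 0.001
grasp_force: 0.0
```

Call:
apply_moves:
  deltas: "1 0.006 0 0 0;1 0.006 0 0 0;1 0 0 0 0"

```text
time: 44.62
position: [484.4, 245.6, 195.3]
orientation: [[0.994, -0.11, 0.0], [-0.11, -0.994, -0.0], [0.0, 0.0, -1.0]]
contact_force: [-0.2, 0.2, 1.0]
grip_width: 0.005
grasp_force: 0.0
```

Call:
apply_moves:
  deltas: "1 0.004 0 0 0;1 0.003 0 0 0;1 0 0 0 0"

```text
time: 45.0
position: [491.0, 244.7, 195.6]
orientation: [[0.994, -0.11, 0.0], [-0.11, -0.994, -0.0], [0.0, 0.0, -1.0]]
contact_force: [-1.4, 0.3, 0.6]
grip_width: 0.008
grasp_force: 0.2
```

Call:
apply_moves:
  deltas: "1 0.003 0 0 0;1 0.002 0 0 0;1 0 0 0 0"

```text
time: 45.38
position: [495.9, 244.2, 195.6]
orientation: [[0.994, -0.11, 0.0], [-0.11, -0.994, -0.0], [0.0, 0.0, -1.0]]
contact_force: [-0.5, -0.0, 1.0]
grip_width: 0.005
grasp_force: 0.3
```

Call:
apply_moves:
  deltas: "1 0.004 0 0 0;1 0.004 0 0 0;1 0 0 0 0"

```text
time: 45.75
position: [504.0, 243.3, 195.5]
orientation: [[0.994, -0.11, 0.0], [-0.11, -0.994, -0.0], [0.0, 0.0, -1.0]]
contact_force: [-0.9, 0.2, 0.4]
grip_width: 0.008
grasp_force: 0.1
```

Call:
apply_moves:
  deltas: "1 0.006 0 0 0;1 0.006 0 0 0;1 0.006 0 0 0;1 0.006 0 0 0;1 0.006 0 0 0;1 0.003 0 0 0;1 0 0 0 0"

```text
time: 46.62
position: [535.3, 239.9, 194.8]
orientation: [[0.994, -0.109, -0.005], [-0.109, -0.994, -0.0], [-0.005, 0.001, -1.0]]
contact_force: [-8.9, 0.9, 1.0]
grip_width: 0.004
grasp_force: 3.8
```

Call:
apply_moves:
  deltas: "1 0.002 0 0 0;1 0.002 0 0 0;1 0 0 0 0"

```text
time: 47.0
position: [536.7, 239.8, 194.5]
orientation: [[0.994, -0.108, -0.012], [-0.108, -0.994, -0.001], [-0.012, 0.002, -1.0]]
contact_force: [-20.7, 0.4, 5.2]
grip_width: 0.005
grasp_force: 9.7
```

Call:
apply_moves:
  deltas: "1 -0.045 0 0 0;1 -0.045 0 0 0;1 0 -0.05 0 0;1 0 -0.05 0 0;1 0 -0.049 0 0;1 0 0 0 0;1 0.01 0 0 0;1 0.01 0 0 0;1 0 0 0 0"

```text
time: 48.12
position: [488.6, 393.8, 196.0]
orientation: [[0.994, -0.112, 0.002], [-0.112, -0.994, 0.0], [0.002, -0.0, -1.0]]
contact_force: [-0.9, -0.4, 0.7]
grip_width: 0.005
grasp_force: 0.0
```

Call:
apply_moves:
  deltas: "1 0.006 0 0 0;1 0.006 0 0 0;1 0.006 0 0 0;1 0 0 0 0"

```text
time: 48.62
position: [505.8, 392.9, 195.3]
orientation: [[0.994, -0.11, 0.001], [-0.11, -0.994, -0.0], [0.001, 0.0, -1.0]]
contact_force: [0.3, -0.1, 0.8]
grip_width: 0.007
grasp_force: 0.0
```

Call:
apply_moves:
  deltas: "1 0.003 0 0 0;1 0.003 0 0 0;1 0.003 0 0 0;1 0 0 0 0"

```text
time: 49.12
position: [514.4, 392.1, 195.5]
orientation: [[0.994, -0.11, 0.0], [-0.11, -0.994, 0.0], [0.0, -0.0, -1.0]]
contact_force: [-0.4, 0.0, -0.3]
grip_width: 0.008
grasp_force: 0.2
```

Call:
apply_moves:
  deltas: "1 0.006 0 0 0;1 0.006 0 0 0;1 0.006 0 0 0;1 0.006 0 0 0;1 0.006 0 0 0;1 0.004 0 0 0;1 0.003 0 0 0;1 0 0 0 0"

```text
time: 50.12
position: [551.1, 387.8, 195.3]
orientation: [[0.994, -0.11, 0.0], [-0.11, -0.994, -0.0], [0.0, 0.0, -1.0]]
contact_force: [-1.4, 0.2, -0.0]
grip_width: 0.01
grasp_force: 0.4
```

Call:
apply_moves:
  deltas: "1 0.002 0 0 0;1 0.002 0 0 0;1 0 0 0 0"

```text
time: 50.5
position: [552.8, 387.9, 195.2]
orientation: [[0.994, -0.108, -0.005], [-0.108, -0.994, -0.001], [-0.005, 0.001, -1.0]]
contact_force: [-10.7, -0.0, 1.4]
grip_width: 0.001
grasp_force: 4.9
```

Next I'll press slightly more, then back off, rise and check everything.

Call:
apply_moves:
  deltas: "1 0.002 0 0 0;1 0 0 0 0;1 -0.04 0 0 0;1 -0.05 0 0 0;1 -0.02 0.025 -0.05 0;1 0 0.025 -0.05 0;1 0 0.025 -0.04 0;1 0 0 0 0;1 0 0 0 0"

```text
time: 51.62
position: [439.5, 324.9, 335.2]
orientation: [[0.994, -0.11, 0.001], [-0.11, -0.994, 0.0], [0.001, -0.0, -1.0]]
contact_force: [-0.1, -0.1, -0.5]
grip_width: 0.012
grasp_force: 0.0
```

Run:
```python
from h import *
a,W=levers()
b=imaging.read_camera("scene");t=imaging.read_camera("top")
cv2.imwrite("pics/w10.png",np.hstack([cv2.resize(a["pixels"],(400,300)),cv2.resize(b["pixels"],(400,300))]))
for o in blue(t,pts(t)): print(o)
go(0,0,0)
```

```text
766 mean [576. 387. 133.] tip [583. 388. 146.] dir [0.58 0.01 0.82] lean 0.62
706 mean [568. 315. 134.] tip [575. 314. 145.] dir [ 0.6  -0.06  0.79] lean 0.65
756 mean [560. 243. 133.] tip [566. 240. 146.] dir [ 0.57 -0.13  0.81] lean 0.62
((array([629.7, -77.9]), array([54.8, 56.7]), 0.4), 37.6, 89, 'green', 0)
((array([ 615.5, -172.7]), array([57.5, 55.9]), 86.7), 37.4, 94, 'green', 0)
((array([ 588.7, -270.9]), array([54.1, 54.5]), 89.8), 37.4, 88, 'green', 0)
pos [439.2 325.2 333.5] yaw -6.3 t 51.8 shift [-400.2  370.6  335.2] turn None
```

View pics/w10.png

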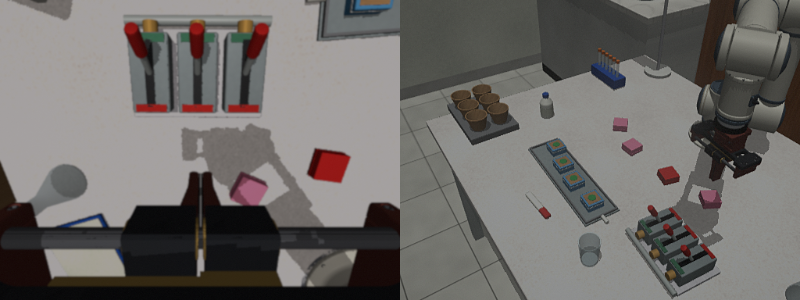

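The levers all lean away at full throw (shut read −0.6, open reads +0.62 to +0.65). D has been knocked towards the near wall of the tray, so I'll look closer.

Call:
apply_moves:
  deltas: "-1 0.01 0.055 0 0;-1 0.01 0.055 0 0;-1 0.01 0.055 0 0;-1 0.01 0.055 0 0;-1 0.01 0.055 0 0;-1 0.01 0.055 0 0;-1 0.01 0.055 0 0;-1 0.01 0.055 0 -4;-1 0 0.055 0 0;-1 0 0.055 0 0"

```text
time: 53.02
position: [466.1, -232.7, 334.0]
orientation: [[0.999, -0.04, -0.002], [-0.04, -0.999, 0.001], [-0.002, -0.001, -1.0]]
contact_force: [0.8, 0.2, 0.8]
grip_width: 1.002
grasp_force: 0.0
```

Call:
apply_moves:
  deltas: "-1 0 0 0 0;-1 0 0 0 0"

```text
time: 53.28
position: [466.3, -230.6, 334.5]
orientation: [[0.999, -0.04, -0.002], [-0.04, -0.999, 0.002], [-0.002, -0.001, -1.0]]
contact_force: [-0.1, -1.4, 0.0]
grip_width: 1.003
grasp_force: 0.0
```

Run:
```python
from h import *
w=imaging.read_camera("wrist");W=pts(w);cv2.imwrite("pics/w11.png",w["pixels"])
c,s=np.cos(-.044),np.sin(-.044)
for o in blue(w,W):
    d=o[0][0]-np.array([622.5,-117]);q=(abs(W[...,0]-o[0][0][0])<22)&(abs(W[...,1]-o[0][0][1])<22)
    P=W[q];A=np.c_[P[:,:2]-P[:,:2].mean(0),np.ones(len(P))];k=np.linalg.lstsq(A,P[:,2],rcond=None)[0]
    print(o,"tray xy",(c*d[0]+s*d[1]).round(1),(-s*d[0]+c*d[1]).round(1),"slope",k.round(3))
go(588,-271,92,-2.4)
```

```text
((array([629.3, -77.5]), array([58.9, 57.4]), 87.8), 36.5, 1125, 'green', 0) tray xy 5.1 39.8 slope [ 5.0000e-03 -0.0000e+00  3.6378e+01]
((array([628.1,  33.8]), array([60. , 58.2]), 86.2), 36.3, 1418, 'green', 0) tray xy -1.0 150.9 slope [ 2.0000e-03 -3.0000e-03  3.6275e+01]
((array([ 615.9, -171.9]), array([58.2, 57.6]), 87.7), 36.6, 848, 'green', 0) tray xy -4.2 -55.1 slope [5.000e-03 1.000e-03 3.639e+01]
((array([ 588.8, -270.8]), array([57.5, 57.2]), 87.7), 36.6, 728, 'green', 0) tray xy -26.9 -155.1 slope [ 3.0000e-03 -0.0000e+00  3.6347e+01]
pos [ 466.4 -230.1  335. ] yaw -2.2 t 53.3 shift [123.3  36.4 242.8] turn 0.2
```

View pics/w11.png

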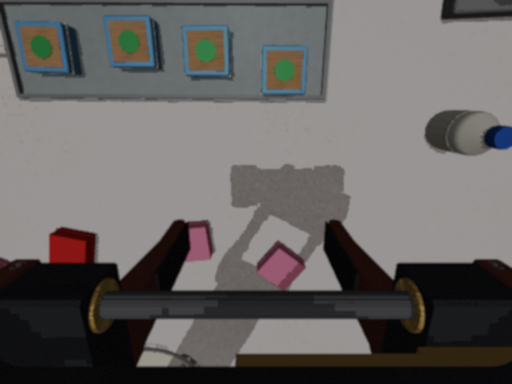

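The picture shows all four dishes lid up. D, at (285,70), rests against the near inner wall: flat (slope 0.003) and at tray-x −27 mm, within the ±32 mm limit. The arm is clear, so I'll hand in.

```bash
python3 -c "
from bench import r
print(r.sign_off())"
```

```text
the job is handed in; nothing more can be done
None
```

I handed the job in at about 53 s: all four dishes lie lid up on the tray floor (three turned over; one knocked aside later sits against the near wall, about 5 mm inside the limit), and all three levers are fully open, thrown middle, right, then left; the hand-in returned no verdict.

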